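# Swap two instrument trays over a steriliser exchange turntable

## Robot

A 6-joint arm with a two-finger parallel gripper is mounted at the origin on the work surface. World frame = base frame: x ahead of the robot, y to its left, z up, the work surface at z = 0. Lengths are in mm, angles in rad, forces in N, time in s.
With the tool pointing down it reaches from about 325 to 900 mm from the base axis. Payload 6.1 kg.
Tool frame: the origin (TCP) lies at the very end of the fingers, on their centre line; the grasp point (between the pads) lies env.grip_depth behind it (env.grip_depth is the distance from the TCP to the grasp point, in mm); z points along the fingers, y is the line along which they close (so a half turn about z gives the same grasp; the last joint's range is limited). The gripper opens to 87 mm and grips with 3 to 60 N. Pads are 19 mm wide; open, the fingers measure 117 mm over their backs; the gripper's body (75 mm by 190 mm) begins 51 mm behind the grasp point.
Start: joints at [1.223, 0.22, 1.526, -0, 1.395, -0.126], TCP at [137.49, 609.682, 222.538] pointing down, gripper open.
Joint ranges: [-2.98, 2.98], [-0.91, 2.08], [0.09, 2.57], [-1.24, 4.39], [0.2, 2.65], [-2.68, 2.68]. Speed limits (rad/s): [2.57, 2.57, 3.01, 3.14, 3.14, 3.14].

## Interface

Orientations are given as a unit quaternion [w, x, y, z].
In Python, from workcell import env gives the robot as it stands.
- The arm moves only by the tool drive_tool, never from a script. Its argument "motion" is a list of rows, each a list of 4 numbers: the shift along the tool's x, y, z in mm, then the turn about the tool's z in degrees. A call has 1 to 10 rows; each row is the pose to reach, as a shift and turn from the pose commanded when the call began, along the tool's axes at that moment; what a row does not reach only later rows make up. A row lasts 1/12 s, in which the tool goes at most 41.7 mm and 7.16 degrees, less where a joint would pass 70% of its speed; a pose out of reach is approached as far as the arm can. A call with a gripper value outside its range is refused whole. "claw" is the finger opening in mm, from 0 to 87, set as the call begins (left out, the last holds). The fingers move at their own pace and stop on an object; "force" is the grip in N (left out, the last holds). Time passes only in rows, so rows that repeat a pose let the fingers close. It gives the time, the measured TCP pose, the force, the opening and the grip force at its end, in the units of the state.
- env.get_state(): the state, without advancing time (a new reading comes with each control period).
- env.grab_frame(name): name is "scene" or "side" or "wrist"; returns the picture (384x512x3 uint8, red, green, blue); there is no depth.
- env.get_calibration(name): a dict with "fovy" (degrees; the focal length in pixels is half the picture's height over the tangent of half this angle, whatever the lens; pixels are square), "cx", "cy" (the principal point, pixels), "position" and "attitude" of the camera in the world. Camera axes: x right, y up, looking along -z (the intrinsics and any distortion apply to the point x, -y, -z); pixel columns grow to the right and rows downward; lengths in mm; the calibration is good to about 2 mm. A picture is of the moment at which its call begins: read the wrist's pose just before it. get_calibration takes no time and is no camera call; for the wrist camera it gives the pose at the moment of the call.
- env.close_job(): hands the job in; it is judged then, once.
The state is a dict: "time_s": time; "joint_pos": joint angles; "dq": joint speeds; "tau": joint torques, N m; "eef_pos": TCP position; "tool_rot": TCP orientation; "force": force on the tool from outside, world axes, zero at the start; "wrist_torque": the same for the moment, N m; "width": finger opening in mm; "grasp_force": force on a finger pad.
Only numpy, scipy, OpenCV 4.12 (cv2) and the standard library are available. Lean on these libraries where they do the work, as an engineer would, in place of code of your own. Each camera call takes 0.05 s, during which the arm holds its last target. There are 200 camera calls.

## Task

Swap the two steel instrument trays without lifting them: slide the tray in the dock into the empty bay of the turntable until you feel it press gently on the stop, turn the table half a turn past its detent to its stop, and then slide the other tray out into the dock. Leave everything else on the counter where it is.

Things in the scene. Friction and masses are not known exactly. Their poses are not given: they have to be found in the camera images.
- station: White exchange station, fixed. Origin on the turntable's axis at table height; x runs along the slide line from the axis to the dock, y across it, z up. Dock floor and turntable top (the deck) are 24 mm above the table. Along x: far bay, fence, near bay, dock. Turntable disc radius 140 mm. Guide rails with flared mouths, 18 mm high, 58 to 60 mm either side of the centre line.
- dock (a point): Where a docked tray's origin stands, on the deck at station x = 206 mm. The dock floor runs from station x = 148 to 263 mm, where a 41 mm high end stop stands; the gap to the disc is 8 mm.
- near_bay (a point): Middle of the near bay, on the deck at station x = 73 mm: empty at the start, open to the dock. A tray pressed home has its centre at x = 64 to 76 mm. Fixed point, does not turn.
- far_bay (a point): Middle of the far bay, on the deck at station x = -73 mm, open away from the dock; holds a tray at the start. A tray here counts within 19 mm along and 12 mm across. Fixed point, does not turn.
- turntable (a joint): Turntable angle in rad, 0 at the start, grows counter-clockwise seen from above; hard stops at 0 and 3.1416 (half a turn). A spring pawl at the rim resists from 0.06 to 0.18 and from 2.96 to 3.08 rad, taking some 4 to 8 N at a handle post; beyond it the table rests at its stop.
- fence: Fence across the turntable, turning with it: 12 mm thick (x), 125 wide, 45 high; origin on the axis at deck height, axes as the station's at angle 0. On its +x side a black rubber stop pad, 70 wide, 6 to 32 above the deck, on an adjusting screw: its face is 14 to 26 mm from the axis, setting not measured, so find it by touch. -x pad's face: 16 mm. The fence gives 1 mm per 10 N.
- post_a (a point): Top centre of a handle post on the turntable, upright round steel, 16 mm diameter, 55 mm above the deck, 95 mm from the axis, on the station's +y side at angle 0. For turning the table by pushing or pinching.
- post_b (a point): Top centre of the second, equal handle post, across from the first (station's -y side at angle 0).
- deep_tray: Open stainless tray, 100 mm long (its x) by 110 mm wide (its y), walls 4 mm thick, too wide to grasp across; origin at the centre of its underside, x along the station's x. Stands on two runners; inner floor 9 mm above the origin. The deep one: 50 mm high, empty.
- low_tray: Open stainless tray, 100 mm long (its x) by 110 mm wide (its y), walls 4 mm thick, too wide to grasp across; origin at the centre of its underside, x along the station's x. Stands on two runners; inner floor 9 mm above the origin. The low one: 28 mm high, two instruments on blue blocks across its middle, 18 mm broad, none above the rim; the 36 mm next to each end wall are free.
- cast: Bystander: plaster tooth model, 60 mm square, 39 mm high, beside the dock; origin under its centre.
- jar: Bystander: amber jar, 60 mm diameter, 70 mm high, beside the dock; origin under its centre.
- cup: Bystander: clear cup, 64 mm diameter, 70 mm high, beyond the far bay; origin under its centre.
- bottle: Bystander: white bottle, 68 mm diameter, 190 mm high; origin under its centre.
- bowl: Bystander: steel bowl, 120 mm diameter, 50 mm high; origin under its centre.
- brush: Bystander: cleaning brush lying on the counter; origin under its middle.
- spray: Bystander: green bottle with red cap, 60 mm diameter, 170 mm high; origin under its centre.

How it is judged:
By the outcome, as a careful person would: the job done as asked, in the order asked, and still so for the second after the job is handed in, with the robot touching nothing.
It also fails if it takes over 70 s, if anything falls off the work surface, if the arm or the gripper's body presses on something with over 40 N, if the wrist force passes 120 N, or if a joint passes its speed limit or range.

## Working session

There is one attempt and no reset: what is moved stays moved. The work goes in short steps, Python scripts to look and compute and a tool call to move; the robot and the scene stay as the last step left them, time stands still between calls to the robot, and variables do not carry over. Pictures are saved under pics/ and viewed, at most 10 in all, crops included, and the job is handed in when it is done.

Besides the shell and the picture viewer there is one more tool, called in YAML: its name, and indented under it one key for each argument. drive_tool: Moves the arm, as the interface text tells. Its arguments: {"type":"object","properties":{"motion":{"type":"array","items":{"type":"array","items":{"type":"number"}}},"claw":{"type":"number"},"force":{"type":"number"}},"required":["motion"]}

```bash
ls; mkdir -p pics
python3 - <<'E'
from workcell import env
import cv2
s=env.get_state(); print(s, env.grip_depth)
for n in ("scene","side","wrist"):
    print(n,env.get_calibration(n))
    cv2.imwrite(f"pics/{n}0.png",env.grab_frame(n)[:,:,::-1])
E
```

```text
pics
{'time_s': 0.0, 'joint_pos': array([ 1.22291456e+00,  2.21238552e-01,  1.52762892e+00,  1.30227905e-05,
        1.39467466e+00, -1.26108447e-01]), 'dq': array([ 0.00209456,  0.00074483,  0.00031956, -0.00118318, -0.00063514,
       -0.00038039]), 'tau': array([-1.27721476e-03, -4.94598520e+01, -3.87381792e+01,  6.99240225e-02,
        5.67337044e-02, -1.18895005e-04]), 'eef_pos': array([137.26571952, 609.10259426, 221.42012636]), 'tool_rot': array([-2.35081910e-04,  1.10660645e-01,  9.93857772e-01, -9.45986350e-04]), 'force': array([ 0.23612236,  0.33084308, -0.41864691]), 'wrist_torque': array([ 0.00232431, -0.02032684,  0.04283595]), 'grasp_force': 0.0, 'width': 87.1608897526768} 18.700000000000003
scene {'fovy': 49.949431175739846, 'cx': 254.12953984684054, 'cy': 193.56837156130112, 'position': array([1267.18537081,   85.5495852 , 1120.31541933]), 'attitude': array([0.6453211 , 0.19903561, 0.21337889, 0.7059851 ])}
side {'fovy': 52.11938789608492, 'cx': 256.9599090735331, 'cy': 189.04007914609738, 'position': array([ 459.62629069, 1021.96399107,  858.48074742]), 'attitude': array([-0.03487007, -0.02498394,  0.43402118,  0.89988082])}
wrist {'fovy': 64.7817139972797, 'cx': 253.52958979064462, 'cy': 192.55320771814613, 'position': array([ 59.63465352, 626.47355967, 383.30844848]), 'attitude': array([ 0.77257175, -0.11447279, -0.09002262,  0.61800065])}
```

View pics/scene0.png

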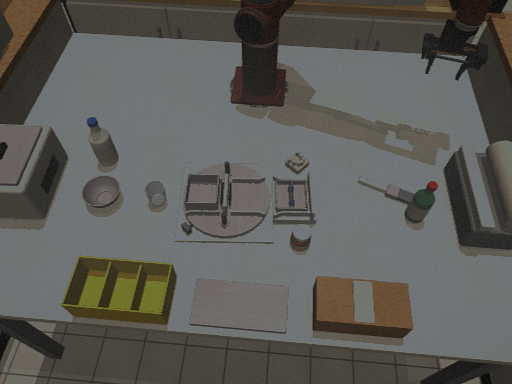

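View pics/side0.png

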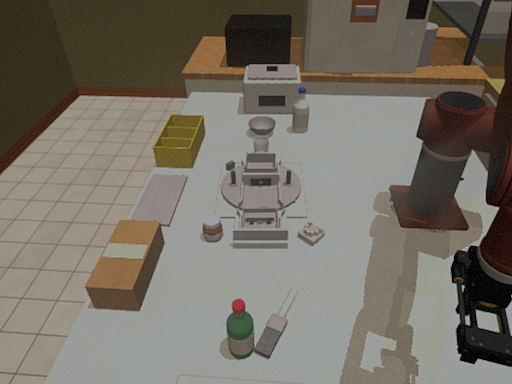

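The scene view shows the dock with the low tray at about (292,196), the deep tray in the far bay at (203,192), and posts near (228,167) and (224,217). The station's x runs along roughly world +y. I'll zoom in next.

```bash
python3 - <<'E'
import cv2
a=cv2.imread("pics/scene0.png")[145:257,170:325]
cv2.imwrite("pics/sc.png",cv2.resize(a,None,fx=5,fy=5,interpolation=cv2.INTER_CUBIC))
a=cv2.imread("pics/side0.png")[135:255,190:330]
cv2.imwrite("pics/si.png",cv2.resize(a,None,fx=5,fy=5,interpolation=cv2.INTER_CUBIC))
E
cat > h.py <<'E'
import numpy as np
from scipy.spatial.transform import Rotation as R
def ray(c,u,v):
    f=192/np.tan(np.radians(c["fovy"]/2))
    d=np.array([(u-c["cx"])/f,-(v-c["cy"])/f,-1.])
    w,x,y,z=c["attitude"]
    return np.array(c["position"]),R.from_quat([x,y,z,w]).apply(d)
def onz(c,u,v,z):
    p,d=ray(c,u,v); return p+d*(z-p[2])/d[2]
def proj(c,P):
    f=192/np.tan(np.radians(c["fovy"]/2))
    w,x,y,z=c["attitude"]
    q=R.from_quat([x,y,z,w]).inv().apply(np.array(P)-c["position"])
    return c["cx"]-f*q[0]/q[2], c["cy"]+f*q[1]/q[2]
E
```

```text
(no output)
```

View pics/sc.png

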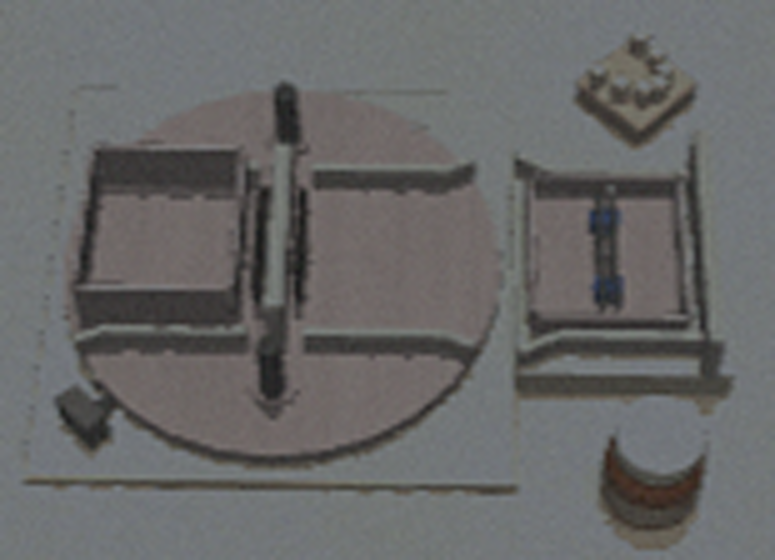

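View pics/si.png

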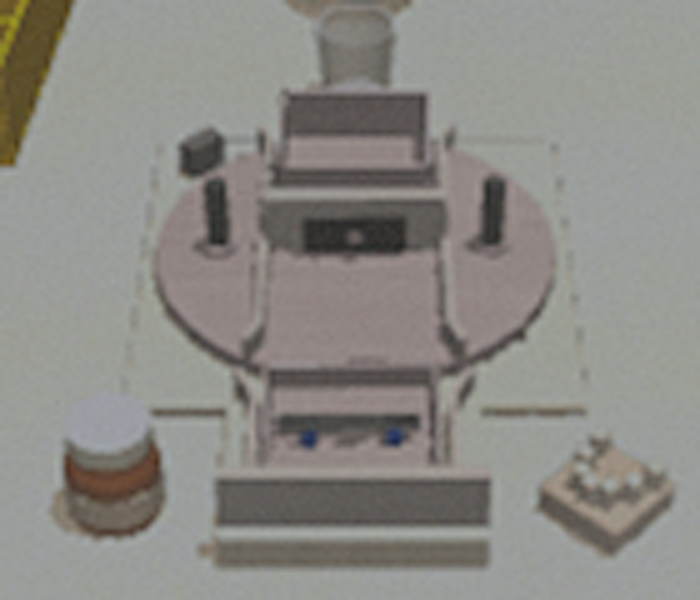

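```bash
cat > tri.py <<'E'
from workcell import env
from h import *
S=env.get_calibration("scene");D=env.get_calibration("side")
sc=lambda x,y:(170+x/5,145+y/5); si=lambda x,y:(190+x/5,135+y/5)
def both(n,a,b,z):
    print(n,onz(S,*sc(*a),z).round(1)[:2],onz(D,*si(*b),z).round(1)[:2])
both("a",(287,88),(493,180),79); both("b",(270,347),(216,182),79)
# disc extremes (z=24): left, right in scene; front/near in side
for p in [(68,235),(500,270),(285,88),(270,458)]: print("disc sc",onz(S,*sc(*p),24).round(1)[:2])
for p in [(155,255),(556,255)]: print("disc si",onz(D,*si(*p),24).round(1)[:2])
# low tray outer rim corners z=52; dock stop top z=65
both("low TL",(530,178),(433,375),52)
for p in [(680,178),(690,322),(530,328)]: print("low",onz(S,*sc(*p),52).round(1)[:2])
both("stop a",(697,140),(490,475),65);both("stop b",(712,345),(217,478),65)
both("deep a",(98,150),(428,95),74);both("deep b",(78,290),(284,95),74)
both("fence a",(283,145),(445,195),69);both("fence b",(268,305),(262,195),69)
E
python3 tri.py
```

```text
a [457.5 -66. ] [455.4 -59.5]
b [650.6 -52. ] [642.4 -45.2]
disc sc [ 546.7 -199.1]
disc sc [548.1  78.9]
disc sc [414.9 -75.4]
disc sc [694.9 -49.3]
disc si [686.1 -32.3]
disc si [410.  -50.5]
low TL [494.6  93.5] [487.8 111.2]
low [485.8 189. ]
low [593.6 197. ]
low [606.8 100.1]
stop a [464.4 198. ] [450.8 209.9]
stop b [616.8 209. ] [606.9 223.3]
deep a [ 513.9 -179.1] [ 504.5 -168.3]
deep b [ 618.5 -172.8] [ 608.5 -161.8]
fence a [495.6 -64.3] [487.4 -53.9]
fence b [615.5 -58.3] [611.5 -45.9]
```

The crops show post_a at sc(287,88), post_b at sc(270,347), the low tray's rim at sc(530–690,178–325) and the deep tray in the far bay. The axis comes out at about (551,-56), with station x about 94° from world x. I'll move above it for a close look.

drive_tool:
  motion:
    - [-40,-20,-10,0]
    - [-267,-250,-110,0]
    - [-267,-250,-110,0]
    - [-267,-250,-110,0]
    - [-267,-250,-110,0]
    - [-267,-250,-110,0]
    - [-267,-250,-110,0]
    - [-267,-250,-110,0]
    - [-267,-250,-110,0]
    - [-267,-250,-110,0]

```text
time_s: 0.98
eef_pos: [345.9, 303.4, 334.8]
tool_rot: [0.002, 0.113, 0.994, 0.0]
force: [0.5, -0.4, 1.0]
width: 87.2
grasp_force: 0.0
```

drive_tool:
  motion:
    - [-267,-251,0,73]
    - [-267,-251,0,73]
    - [-267,-251,0,73]
    - [-267,-251,0,73]
    - [-267,-251,0,73]
    - [-267,-251,0,73]
    - [-267,-251,0,73]
    - [-267,-251,0,73]
    - [-267,-251,0,73]
    - [-267,-251,0,73]

```text
time_s: 1.82
eef_pos: [550.3, -1.4, 331.0]
tool_rot: [0.0, 0.675, 0.737, -0.001]
force: [-1.1, 0.1, -0.9]
width: 87.0
grasp_force: 0.0
```

Run:
```python
from workcell import env
import cv2
from h import *
s=env.get_state(); c=env.get_calibration("wrist"); print(s["time_s"],s["eef_pos"],s["tool_rot"],s["joint_pos"],s["dq"].round(3),c, onz(c,256,192,24))
cv2.imwrite("pics/w1.png",cv2.resize(env.grab_frame("wrist")[:,:,::-1],None,fx=1.5,fy=1.5))
```

```text
1.8167 [550.28037209  -1.35447897 330.95498929] [ 2.03246268e-04  6.75406062e-01  7.37445244e-01 -1.05924589e-03] [-0.1445415  -0.00723539  1.57195901 -0.00198063  1.57772373 -0.23231924] [ 0.065 -0.043  0.044  0.044  0.038  1.556] {'fovy': 64.7817139972797, 'cx': 253.52958979064462, 'cy': 192.55320771814613, 'position': array([542.92964334,  77.37556588, 492.57464668]), 'attitude': array([ 0.98824284, -0.14645914, -0.00609997,  0.04345803])} [558.96223224 -62.81404992  24.        ]
```

View pics/w1.png

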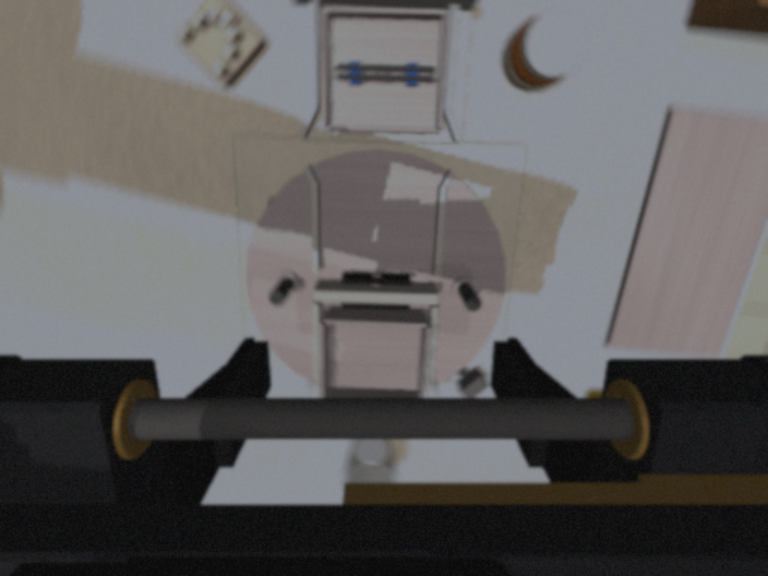

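Run:
```python
from workcell import env
import cv2, pickle
s=env.get_state(); c=env.get_calibration("wrist"); f=env.grab_frame("wrist")
print(s["dq"].round(3),s["tool_rot"],s["eef_pos"])
pickle.dump(c,open("w2.pkl","wb")); cv2.imwrite("pics/w2.png",f[:,:,::-1])
cv2.imwrite("pics/w2big.png",cv2.resize(f[:,:,::-1],None,fx=1.5,fy=1.5,interpolation=cv2.INTER_CUBIC))
```

```text
[ 0.051 -0.037  0.03   0.023  0.021 -0.29 ] [-7.85334404e-04  6.77888044e-01  7.35164422e-01 -6.75489364e-04] [549.11761526   1.01751798 331.07658626]
```

Run:
```python
import cv2
a=cv2.imread("pics/w2.png")[0:270,140:360]
cv2.imwrite("pics/w2c.png",cv2.resize(a,None,fx=2.2,fy=2.2,interpolation=cv2.INTER_CUBIC))
```

```text
(no output)
```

View pics/w2c.png

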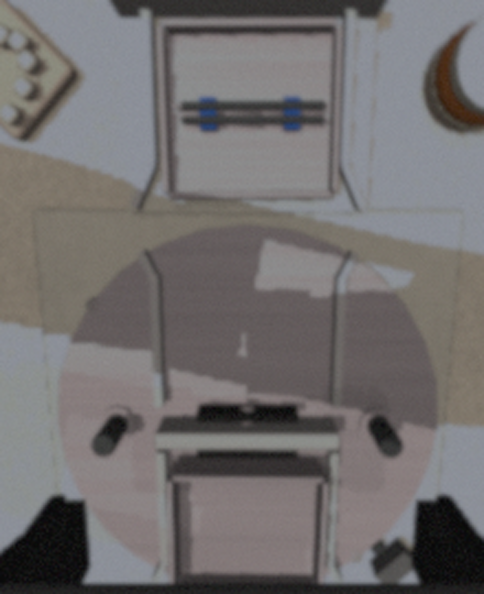

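Run:
```python
import pickle
from h import *
c=pickle.load(open("w2.pkl","rb"))
g=lambda x,y,z:onz(c,140+x/2.2,y/2.2,z)[:2].round(1)
a,b=g(105,443,79),g(389,443,79)
ax=(a+b)/2; y=(a-b)/np.linalg.norm(a-b); x=np.array([y[1],-y[0]])
print(a,b,np.linalg.norm(a-b),"axis",ax,"xdir",np.degrees(np.arctan2(x[1],x[0])))
st=lambda p:(np.round((p-ax)@x,1),np.round((p-ax)@y,1))
for n,p in dict(dl=(58,400,24),dr=(438,400,24),dt=(248,224,24),basea=(128,418,24),baseb=(372,416,24),lTL=(157,20,52),lTR=(344,20,52),lBL=(165,197,52),lBR=(341,197,52),fl=(156,440,69),fr=(340,440,69),deepR=(328,478,74),deepL=(172,478,74)).items():
    print(n,g(*p),st(g(*p)))
```

```text
[458.5 -65.6] [643.9 -50.5] 186.01389733028012 axis [551.2  -58.05] xdir 94.65620743387198
dl [412.6 -54.7] (np.float64(14.6), np.float64(137.9))
dr [688.2 -32.2] (np.float64(14.6), np.float64(-138.6))
dt [540.6  78.8] (np.float64(137.3), np.float64(-0.5))
basea [463.8 -64.2] (np.float64(1.0), np.float64(87.6))
baseb [642.  -48.1] (np.float64(2.5), np.float64(-91.3))
lTL [478.5 188.5] (np.float64(251.6), np.float64(52.4))
lTR [587.5 197.3] (np.float64(251.6), np.float64(-56.9))
lBL [487.5  90.8] (np.float64(153.5), np.float64(51.4))
lBR [597.6  99.8] (np.float64(153.6), np.float64(-59.1))
fl [490.5 -64.2] (np.float64(-1.2), np.float64(61.0))
fr [613.3 -54.2] (np.float64(-1.2), np.float64(-62.2))
deepR [607.7 -80. ] (np.float64(-26.5), np.float64(-54.5))
deepL [502.9 -88.6] (np.float64(-26.5), np.float64(50.6))
```

The wrist view is consistent: the axis is at about (552,-57), station x points at 94.6°, and the low tray's centre is at station x≈203, y≈-2. I'll put the open fingers (50 mm) inside the low tray, next to its inner end wall.

drive_tool:
  motion:
    - [60,0,40,0]
    - [117,0,120,0]
    - [117,0,200,0]
    - [117,0,251,0]
    - [117,0,251,0]
    - [117,0,251,0]
    - [117,0,251,0]
    - [117,0,251,0]
    - [117,0,251,0]
    - [117,0,251,0]
  claw: 50

```text
time_s: 2.75
eef_pos: [537.7, 120.5, 83.6]
tool_rot: [0.001, 0.67, 0.742, 0.001]
force: [0.2, -0.5, 0.5]
width: 50.5
grasp_force: 0.0
```

Run:
```python
from workcell import env
import cv2
f=env.grab_frame("wrist");s=env.get_state()
print(s["eef_pos"],s["tool_rot"],s["dq"].round(3))
cv2.imwrite("pics/w3.png",f[:,:,::-1])
```

```text
[538.80834344 120.23341562  84.67319342] [0.00170885 0.67051904 0.74188835 0.00172624] [-0.011 -0.014 -0.011 -0.    -0.006  0.009]
```

View pics/w3.png

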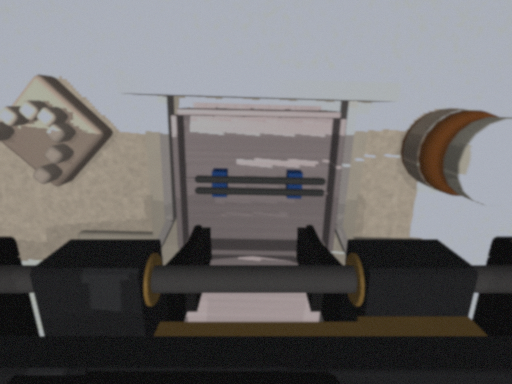

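The picture shows the fingers centred between the tray's side walls (x 182–332). I'll check where the -x wall lies relative to the fingertips.

Run:
```python
from workcell import env
from h import *
c=env.get_calibration("wrist");s=env.get_state()
t=s["eef_pos"]; q=s["joint_pos"]
print("yaw by joints",np.degrees(q[0]-q[5]), t)
xs=np.array([-.080,.997,0])
for z in (80,52):
  for d in (-10,0,10): print(z,d,np.round(proj(c,[*(t+d*xs)[:2],z]),1))
for uv in [(250,240),(250,258),(178,245),(335,245),(172,115),(345,115)]: 
  p=onz(c,*uv,52)-np.array([552,-57,52]); print(uv,"st",(p@xs).round(1),(p@np.array([-.997,-.08,0])).round(1))
```

```text
yaw by joints 5.782504297605692 [538.80834344 120.23341562  84.67319342]
80 -10 [254.1 253.2]
80 0 [254.4 238.2]
80 10 [254.8 222.8]
52 -10 [253.8 233.9]
52 0 [254.1 220.6]
52 10 [254.4 207. ]
(250, 240) st 163.1 1.5
(250, 258) st 148.9 1.3
(178, 245) st 158.3 52.4
(335, 245) st 160.3 -58.8
(172, 115) st 247.4 51.5
(345, 115) st 249.6 -56.2
```

drive_tool:
  motion:
    - [-3,0,20,1]
    - [-3,0,36,1]
    - [-3,0,40,1]
    - [-3,0,42,1]
    - [-3,0,42,1]
    - [-3,0,42,1]

```text
time_s: 3.3
eef_pos: [538.4, 116.9, 41.4]
tool_rot: [0.001, 0.678, 0.735, 0.001]
force: [-0.4, -0.8, -0.0]
width: 50.3
grasp_force: 0.0
```

drive_tool:
  motion:
    - [-2,0,0,0]
    - [-5,0,0,0]
    - [-8,0,0,0]
    - [-12,0,0,0]
    - [-17,0,0,0]
    - [-22,0,0,0]
    - [-27,0,0,0]
    - [-32,0,0,0]
    - [-37,0,0,0]
    - [-42,0,0,0]

```text
time_s: 4.13
eef_pos: [540.2, 74.3, 39.3]
tool_rot: [-0.0, 0.678, 0.735, -0.0]
force: [-1.5, 1.9, 0.9]
width: 50.3
grasp_force: 1.2
```

drive_tool:
  motion:
    - [-5,0,0,0]
    - [-10,0,0,0]
    - [-15,0,0,0]
    - [-20,0,0,0]
    - [-25,0,0,0]
    - [-30,0,0,0]
    - [-35,0,0,0]
    - [-40,0,0,0]
    - [-45,0,0,0]
    - [-50,0,0,0]

```text
time_s: 4.97
eef_pos: [544.4, 24.7, 39.5]
tool_rot: [-0.0, 0.678, 0.735, -0.0]
force: [0.3, 3.2, 2.3]
width: 49.7
grasp_force: 1.8
```

drive_tool:
  motion:
    - [-5,0,0,0]
    - [-10,0,0,0]
    - [-15,0,0,0]
    - [-20,0,0,0]
    - [-25,0,0,0]
    - [-30,0,0,0]
    - [-33,0,0,0]
    - [-36,0,0,0]
    - [-38,0,0,0]
    - [-38,0,0,0]

```text
time_s: 5.8
eef_pos: [547.5, -13.3, 39.5]
tool_rot: [0.0, 0.678, 0.735, -0.0]
force: [-0.3, -0.2, 0.1]
width: 50.0
grasp_force: 0.3
```

drive_tool:
  motion:
    - [-1,0,0,0]
    - [-2,0,0,0]
    - [-3,0,0,0]
    - [-3,0,0,0]

```text
time_s: 6.13
eef_pos: [547.6, -15.7, 39.4]
tool_rot: [-0.0, 0.678, 0.735, -0.0]
force: [0.2, 1.9, 0.6]
width: 50.1
grasp_force: 1.0
```

drive_tool:
  motion:
    - [-0.7,0,0,0]
    - [-1.4,0,0,0]
    - [-1.5,0,0,0]

```text
time_s: 6.38
eef_pos: [547.7, -17.2, 39.4]
tool_rot: [-0.0, 0.678, 0.735, -0.0]
force: [-0.8, 3.0, 0.6]
width: 50.1
grasp_force: 1.2
```

drive_tool:
  motion:
    - [-0.5,0,0,0]
    - [-1,0,0,0]
    - [-1,0,0,0]

```text
time_s: 6.63
eef_pos: [547.9, -18.3, 39.4]
tool_rot: [-0.0, 0.678, 0.735, -0.0]
force: [0.0, 1.6, -0.6]
width: 50.2
grasp_force: 0.9
```

drive_tool:
  motion:
    - [-0.7,0,0,0]
    - [-1.4,0,0,0]
    - [-1.5,0,0,0]

```text
time_s: 6.88
eef_pos: [548.0, -19.8, 39.5]
tool_rot: [-0.0, 0.678, 0.735, -0.0]
force: [-1.4, 1.9, -0.5]
width: 49.5
grasp_force: 0.9
```

drive_tool:
  motion:
    - [-0.5,0,0,0]
    - [-1,0,0,0]
    - [-1,0,0,0]

```text
time_s: 7.13
eef_pos: [548.1, -20.8, 39.5]
tool_rot: [0.0, 0.678, 0.735, -0.0]
force: [-0.3, 1.4, -0.5]
width: 49.9
grasp_force: 0.6
```

drive_tool:
  motion:
    - [-0.7,0,0,0]
    - [-1.4,0,0,0]
    - [-1.5,0,0,0]

```text
time_s: 7.38
eef_pos: [548.3, -22.3, 39.5]
tool_rot: [0.0, 0.678, 0.735, -0.0]
force: [0.5, 1.4, -0.7]
width: 49.7
grasp_force: 0.8
```

drive_tool:
  motion:
    - [-0.5,0,0,0]
    - [-1,0,0,0]
    - [-1,0,0,0]

```text
time_s: 7.63
eef_pos: [548.4, -23.2, 39.5]
tool_rot: [0.0, 0.678, 0.735, -0.0]
force: [-0.6, 0.7, -0.9]
width: 50.6
grasp_force: 0.5
```

drive_tool:
  motion:
    - [-0.7,0,0,0]
    - [-1.4,0,0,0]
    - [-1.5,0,0,0]

```text
time_s: 7.88
eef_pos: [548.5, -24.8, 39.5]
tool_rot: [0.0, 0.678, 0.735, -0.0]
force: [1.0, 0.5, -1.3]
width: 49.8
grasp_force: 0.7
```

drive_tool:
  motion:
    - [-0.5,0,0,0]
    - [-1,0,0,0]
    - [-1,0,0,0]

```text
time_s: 8.13
eef_pos: [548.6, -25.7, 39.5]
tool_rot: [0.0, 0.678, 0.735, -0.0]
force: [-0.2, 0.8, -1.0]
width: 50.1
grasp_force: 0.5
```

drive_tool:
  motion:
    - [-0.7,0,0,0]
    - [-1.4,0,0,0]
    - [-1.5,0,0,0]

```text
time_s: 8.38
eef_pos: [548.7, -27.2, 39.6]
tool_rot: [0.0, 0.678, 0.735, -0.0]
force: [0.3, 1.2, -1.4]
width: 50.1
grasp_force: 0.7
```

drive_tool:
  motion:
    - [-0.5,0,0,0]
    - [-1,0,0,0]
    - [-1,0,0,0]

```text
time_s: 8.63
eef_pos: [548.8, -28.2, 39.6]
tool_rot: [0.0, 0.678, 0.735, -0.0]
force: [0.2, 1.3, 0.1]
width: 49.9
grasp_force: 0.6
```

drive_tool:
  motion:
    - [-0.7,0,0,0]
    - [-1.4,0,0,0]
    - [-1.5,0,0,0]

```text
time_s: 8.88
eef_pos: [548.9, -29.3, 39.5]
tool_rot: [-0.0, 0.678, 0.735, 0.0]
force: [0.3, 4.1, -0.8]
width: 50.2
grasp_force: 1.9
```

drive_tool:
  motion:
    - [-0.5,0,0,0]
    - [-1,0,0,0]
    - [-1,0,0,0]

```text
time_s: 9.13
eef_pos: [548.8, -29.8, 39.5]
tool_rot: [-0.001, 0.678, 0.735, 0.0]
force: [-0.6, 5.1, 0.5]
width: 49.7
grasp_force: 2.9
```

Run:
```python
from workcell import env
import cv2
from h import *
f=env.grab_frame("wrist"); c=env.get_calibration("wrist");s=env.get_state()
print(s["eef_pos"],s["force"])
cv2.imwrite("pics/w4.png",f[:,:,::-1])
```

```text
[548.81405937 -29.77487225  39.53208376] [-1.71345752  5.25000469  1.75536506]
```

View pics/w4.png

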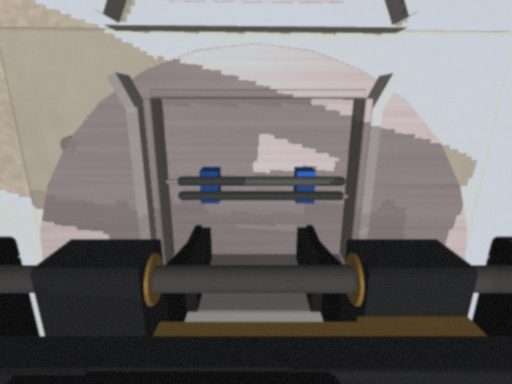

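The picture shows the low tray inside the near bay (far rim at row 95), and the force has risen to about 5 N, so it's on the stop. I'll add one small press.

drive_tool:
  motion:
    - [-0.5,0,0,0]
    - [-1,0,0,0]
    - [-1,0,0,0]
    - [-1,0,0,0]

```text
time_s: 9.52
eef_pos: [548.9, -30.1, 39.6]
tool_rot: [-0.001, 0.678, 0.735, 0.001]
force: [-2.1, 8.4, 1.3]
width: 50.0
grasp_force: 4.2
```

drive_tool:
  motion:
    - [2,0,0,0]
    - [4,0,0,0]
    - [6.5,0,0,0]
    - [7,0,-10,0]
    - [7,0,-35,0]
    - [7,0,-65,0]
    - [7,0,-80,0]
    - [7,0,-80,0]

```text
time_s: 10.18
eef_pos: [552.0, -25.6, 125.2]
tool_rot: [0.004, 0.678, 0.735, 0.002]
force: [1.2, -0.1, 0.5]
width: 49.8
grasp_force: 0.0
```

drive_tool:
  motion:
    - [-10,-30,0,7]
    - [-20,-60,0,14]
    - [-33,-94,0,21]
    - [-33,-94,0,28]
    - [-33,-94,0,35]
    - [-33,-94,0,42]
    - [-33,-94,0,49]
    - [-33,-94,0,56]
    - [-33,-94,0,63]
    - [-33,-94,0,70]
  claw: 45

```text
time_s: 11.02
eef_pos: [457.1, -65.4, 119.3]
tool_rot: [0.0, 0.978, 0.211, -0.0]
force: [0.0, 1.2, -0.1]
width: 44.8
grasp_force: 0.0
```

drive_tool:
  motion:
    - [0,0,0,7]
    - [0,0,0,14]
    - [0,0,0,20]
    - [0,0,0,20]
    - [0,0,0,20]

```text
time_s: 11.43
eef_pos: [457.2, -65.3, 119.3]
tool_rot: [0.0, 0.999, 0.042, -0.0]
force: [-0.0, 0.1, 0.0]
width: 45.3
grasp_force: 0.0
```

Run:
```python
from workcell import env
import cv2
from h import *
f=env.grab_frame("wrist"); c=env.get_calibration("wrist");s=env.get_state()
t=s["eef_pos"];q=s["joint_pos"]
print(t,s["tool_rot"],np.degrees(q[0]-q[5]))
for z in (112,79): print(z,np.round(proj(c,[t[0],t[1],z]),1),"nominal post",np.round(proj(c,[457.3,-64.6,z]),1))
cv2.imwrite("pics/w5.png",f[:,:,::-1])
```

```text
[457.29241211 -65.21995761 119.3846526 ] [ 3.83080740e-05  9.99100358e-01  4.24080194e-02 -1.83011454e-04] -85.14370555157029
112 [252.8 236.2] nominal post [251.8 236.1]
79 [252.8 216.6] nominal post [252.  216.5]
```

View pics/w5.png

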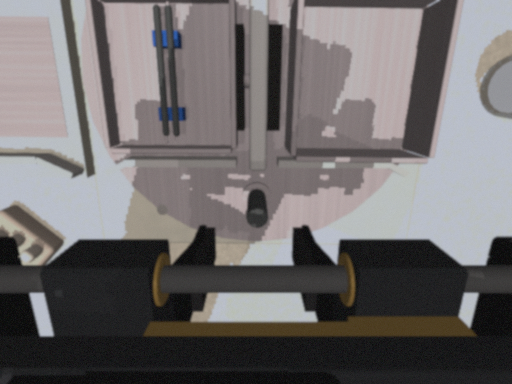

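The picture shows post_a's top at (257,215) against the TCP projection at (253,217), so it needs +2 mm along tool y. I'll descend around the post and cage it.

drive_tool:
  motion:
    - [0,2,20,0]
    - [0,2,45,0]
    - [0,2,65,0]
    - [0,2,74,0]
    - [0,2,74,0]
    - [0,2,74,0]

```text
time_s: 11.98
eef_pos: [457.5, -67.1, 45.6]
tool_rot: [-0.0, 0.999, 0.041, -0.0]
force: [0.2, 0.4, -0.9]
width: 45.3
grasp_force: 0.0
```

drive_tool:
  motion:
    - [0,0,0,0]
    - [0,0,0,0]
    - [0,0,0,0]
    - [0,0,0,0]
    - [0,0,0,0]
    - [0,0,0,0]
  claw: 19
  force: 15

```text
time_s: 12.48
eef_pos: [457.9, -67.2, 45.9]
tool_rot: [0.0, 0.999, 0.041, 0.0]
force: [-0.0, -0.2, -0.2]
width: 20.5
grasp_force: 0.0
```

Run:
```python
import numpy as np
# arc rows: tool x = inward radial (-station y at start -> check), tool y = -station x; CCW table turn phi
r=95
for a in range(0,61,6):
    p=np.radians(a)
    # post moves in current frame: radial inward comp r(1-cos), along -station x: r sin
    print([round(r*(1-np.cos(p)),1),round(r*np.sin(p),1),0,-a])
```

```text
[np.float64(0.0), np.float64(0.0), 0, 0]
[np.float64(0.5), np.float64(9.9), 0, -6]
[np.float64(2.1), np.float64(19.8), 0, -12]
[np.float64(4.6), np.float64(29.4), 0, -18]
[np.float64(8.2), np.float64(38.6), 0, -24]
[np.float64(12.7), np.float64(47.5), 0, -30]
[np.float64(18.1), np.float64(55.8), 0, -36]
[np.float64(24.4), np.float64(63.6), 0, -42]
[np.float64(31.4), np.float64(70.6), 0, -48]
[np.float64(39.2), np.float64(76.9), 0, -54]
[np.float64(47.5), np.float64(82.3), 0, -60]
```

drive_tool:
  motion:
    - [0,2,0,-1]
    - [0.1,5,0,-3]
    - [0.3,7.5,0,-4.5]
    - [0.5,9.9,0,-6]
    - [0.8,12.4,0,-7.5]
    - [1.2,14.9,0,-9]
    - [2.1,19.8,0,-12]
    - [3.2,24.6,0,-15]
    - [4.6,29.4,0,-18]
    - [6.3,34,0,-21]

```text
time_s: 13.32
eef_pos: [466.5, -100.5, 45.4]
tool_rot: [-0.0, 0.975, 0.224, -0.0]
force: [-0.3, 0.7, 0.4]
width: 18.8
grasp_force: 0.6
```

drive_tool:
  motion:
    - [0.1,5,0,-3]
    - [0.5,9.9,0,-6]
    - [1.2,14.9,0,-9]
    - [2.1,19.8,0,-12]
    - [3.2,24.6,0,-15]
    - [4.6,29.4,0,-18]
    - [6.3,34,0,-21]
    - [8.2,38.6,0,-24]
    - [10.4,43.1,0,-27]
    - [12.7,47.5,0,-30]

```text
time_s: 14.15
eef_pos: [498.5, -137.9, 45.3]
tool_rot: [-0.0, 0.883, 0.468, -0.0]
force: [-0.8, 1.5, 0.9]
width: 19.1
grasp_force: 0.6
```

drive_tool:
  motion:
    - [0.1,5,0,-3]
    - [0.5,9.9,0,-6]
    - [1.2,14.9,0,-9]
    - [2.1,19.8,0,-12]
    - [3.2,24.6,0,-15]
    - [4.6,29.4,0,-18]
    - [6.3,34,0,-21]
    - [8.2,38.6,0,-24]
    - [10.4,43.1,0,-27]
    - [12.7,47.5,0,-30]

```text
time_s: 14.98
eef_pos: [544.9, -154.1, 45.3]
tool_rot: [-0.001, 0.732, 0.681, -0.0]
force: [-0.5, 0.9, -0.1]
width: 18.4
grasp_force: 0.5
```

drive_tool:
  motion:
    - [0.1,5,0,-3]
    - [0.5,9.9,0,-6]
    - [1.2,14.9,0,-9]
    - [2.1,19.8,0,-12]
    - [3.2,24.6,0,-15]
    - [4.6,29.4,0,-18]
    - [6.3,34,0,-21]
    - [8.2,38.6,0,-24]
    - [10.4,43.1,0,-27]
    - [12.7,47.5,0,-30]

```text
time_s: 15.82
eef_pos: [593.0, -145.0, 45.1]
tool_rot: [-0.001, 0.531, 0.847, -0.0]
force: [-1.8, 0.6, 0.1]
width: 19.0
grasp_force: 0.6
```

drive_tool:
  motion:
    - [0.1,5,0,-3]
    - [0.5,9.9,0,-6]
    - [1.2,14.9,0,-9]
    - [2.1,19.8,0,-12]
    - [3.2,24.6,0,-15]
    - [4.6,29.4,0,-18]
    - [6.3,34,0,-21]
    - [8.2,38.6,0,-24]
    - [10.4,43.1,0,-27]
    - [12.7,47.5,0,-30]

```text
time_s: 16.65
eef_pos: [630.2, -113.1, 45.0]
tool_rot: [-0.001, 0.293, 0.956, -0.0]
force: [-1.4, 0.6, 0.5]
width: 19.2
grasp_force: 0.5
```

drive_tool:
  motion:
    - [0.1,5,0,-3]
    - [0.5,9.9,0,-6]
    - [1.2,14.9,0,-9]
    - [2.1,19.8,0,-12]
    - [3.2,24.6,0,-15]
    - [4.6,29.4,0,-18]
    - [6.3,34,0,-21]
    - [8.2,38.6,0,-24]
    - [9.3,40.9,0,-25.5]
    - [10.4,43.1,0,-27]

```text
time_s: 17.48
eef_pos: [646.2, -71.6, 45.2]
tool_rot: [-0.0, 0.063, 0.998, -0.0]
force: [-0.8, -1.4, -0.3]
width: 19.6
grasp_force: 0.5
```

drive_tool:
  motion:
    - [0,2.5,0,-1.5]
    - [0.1,5,0,-3]
    - [0.3,7.5,0,-4.5]
    - [0.5,9.9,0,-6]
    - [0.8,12.4,0,-7.5]
    - [1.2,14.9,0,-9]
    - [1.4,16.5,0,-10]
    - [1.7,18.1,0,-11]
    - [1.9,19,0,-11.5]
    - [1.9,19,0,-11.5]

```text
time_s: 18.32
eef_pos: [647.2, -51.9, 45.7]
tool_rot: [0.0, -0.037, 0.999, 0.0]
force: [0.2, 0.2, -0.3]
width: 19.1
grasp_force: 0.0
```

drive_tool:
  motion:
    - [0,1,0,-0.5]
    - [0,2,0,-1]
    - [0,3,0,-1.5]
    - [0,4,0,-1.5]
    - [0,4,0,-1.5]

```text
time_s: 18.73
eef_pos: [647.0, -51.3, 45.7]
tool_rot: [0.0, -0.05, 0.999, -0.002]
force: [0.4, -9.7, -0.9]
width: 19.0
grasp_force: 5.0
```

drive_tool:
  motion:
    - [0,1,0,0]
    - [0,2,0,0]
    - [0,2,0,0]

```text
time_s: 18.98
eef_pos: [647.0, -51.2, 45.7]
tool_rot: [0.0, -0.049, 0.999, -0.003]
force: [0.4, -15.7, -3.6]
width: 19.5
grasp_force: 7.9
```

drive_tool:
  motion:
    - [0,-2,0,0]
    - [0,-5,0,0]
    - [0,-5,0,0]
    - [0,-5,0,0]
    - [0,-5,-20,0]
    - [0,-5,-50,0]
    - [0,-5,-80,0]
    - [0,-5,-80,0]
  claw: 45

```text
time_s: 19.65
eef_pos: [651.3, -51.5, 133.1]
tool_rot: [0.005, -0.05, 0.999, -0.001]
force: [1.2, 0.0, 2.4]
width: 44.9
grasp_force: 0.0
```

drive_tool:
  motion:
    - [30,20,-30,7]
    - [60,40,-60,14]
    - [95,63,-60,21]
    - [95,63,-60,28]
    - [95,63,-60,35]
    - [95,63,-60,42]
    - [95,63,-60,49]
    - [95,63,-60,56]
    - [95,63,-60,63]
    - [95,63,-60,70]

```text
time_s: 20.48
eef_pos: [546.2, 2.5, 185.6]
tool_rot: [0.0, 0.535, 0.845, 0.0]
force: [0.5, 0.1, 0.2]
width: 45.1
grasp_force: 0.0
```

drive_tool:
  motion:
    - [0,0,0,7]
    - [0,0,0,14]
    - [0,0,0,21]
    - [0,0,0,21]
    - [0,0,0,21]
    - [0,0,0,21]
  claw: 50

```text
time_s: 20.98
eef_pos: [546.3, 2.1, 185.6]
tool_rot: [0.0, 0.676, 0.737, 0.0]
force: [-0.8, -0.9, -0.3]
width: 50.0
grasp_force: 0.0
```

Run:
```python
from workcell import env
import cv2,pickle
from h import *
c=env.get_calibration("wrist");s=env.get_state();f=env.grab_frame("wrist")
t=s["eef_pos"];q=s["joint_pos"]
print(t,s["tool_rot"],np.degrees(q[0]-q[5]),s["dq"].round(3))
pickle.dump(c,open("w6.pkl","wb"))
cv2.imwrite("pics/w6.png",f[:,:,::-1])
```

```text
[546.26014504   2.1171899  185.58012917] [2.20554933e-05 6.76232494e-01 7.36688269e-01 8.97597859e-05] 4.902039598308005 [-0.003  0.001 -0.001 -0.     0.     0.011]
```

View pics/w6.png

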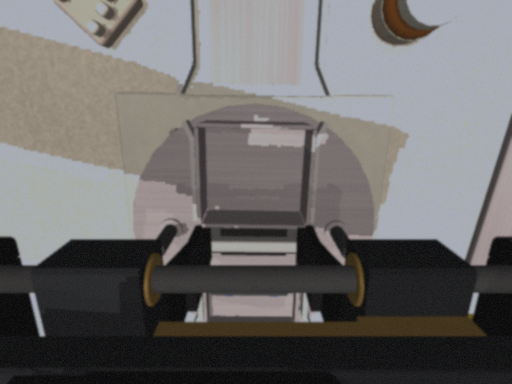

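The table is at its stop, with the rails in line with the dock. The deep tray is in the near bay: its rim runs from row about 122 (+x wall) to row about 212, columns 197–313.

Run:
```python
import pickle
from h import *
c=pickle.load(open("w6.pkl","rb"))
ax=np.array([552,-57]);x=np.array([-.080,.997]);y=np.array([-.997,-.08])
st=lambda u,v,z:(lambda p:(round(p@x,1),round(p@y,1)))(onz(c,u,v,z)[:2]-ax)
print("+x wall rim outer",st(197,121,74),st(313,121,74)," inner",st(255,126,74))
print("-x wall inner",st(205,211,74),st(305,211,74))
print("floor inner +x edge",st(255,135,33),"tcp",((np.array([546.3,2.1])-ax)@x,(np.array([546.3,2.1])-ax)@y))
```

```text
+x wall rim outer (np.float64(121.4), np.float64(51.6)) (np.float64(122.0), np.float64(-50.6))  inner (np.float64(117.4), np.float64(0.5))
-x wall inner (np.float64(37.2), np.float64(48.0)) (np.float64(37.7), np.float64(-48.1))
floor inner +x edge (np.float64(105.2), np.float64(0.2)) tcp (np.float64(59.3787), np.float64(0.9549000000000452))
```

drive_tool:
  motion:
    - [20,0,20,0]
    - [38,1,50,0]
    - [38,1,80,0]
    - [38,1,110,0]
    - [38,1,130,0]
    - [38,1,140,0]
    - [38,1,145,0]
    - [38,1,145,0]
    - [38,1,145,0]

```text
time_s: 21.78
eef_pos: [545.2, 39.7, 41.7]
tool_rot: [0.001, 0.678, 0.735, 0.001]
force: [-0.0, -0.1, 0.4]
width: 49.8
grasp_force: 0.0
```

drive_tool:
  motion:
    - [2,0,0,0]
    - [5,0,0,0]
    - [8,0,0,0]
    - [12,0,0,0]
    - [17,0,0,0]
    - [22,0,0,0]
    - [27,0,0,0]
    - [32,0,0,0]
    - [37,0,0,0]
    - [42,0,0,0]

```text
time_s: 22.62
eef_pos: [540.9, 81.7, 40.8]
tool_rot: [0.0, 0.678, 0.735, -0.0]
force: [0.2, -5.4, 3.9]
width: 50.2
grasp_force: 2.6
```

drive_tool:
  motion:
    - [5,0,0,0]
    - [10,0,0,0]
    - [15,0,0,0]
    - [20,0,0,0]
    - [25,0,0,0]
    - [30,0,0,0]
    - [35,0,0,0]
    - [40,0,0,0]
    - [45,0,0,0]
    - [50,0,0,0]

```text
time_s: 23.45
eef_pos: [536.9, 131.6, 40.9]
tool_rot: [0.0, 0.678, 0.735, -0.0]
force: [-0.1, -6.1, 4.7]
width: 50.0
grasp_force: 2.9
```

drive_tool:
  motion:
    - [5,0,0,0]
    - [10,0,0,0]
    - [15,0,0,0]
    - [20,0,0,0]
    - [25,0,0,0]
    - [30,0,0,0]
    - [35,0,0,0]
    - [40,0,0,0]
    - [43,0,0,0]
    - [43,0,0,0]

```text
time_s: 24.28
eef_pos: [532.9, 175.2, 40.5]
tool_rot: [-0.0, 0.677, 0.736, 0.0]
force: [1.1, -2.2, 0.7]
width: 49.8
grasp_force: 0.9
```

drive_tool:
  motion:
    - [2,0,0,0]
    - [4,0,0,0]
    - [6,0,0,0]
    - [8,0,0,0]
    - [9.5,0,0,0]
    - [9.5,0,0,0]
    - [9.5,0,0,0]

```text
time_s: 24.87
eef_pos: [532.1, 183.9, 40.4]
tool_rot: [-0.0, 0.678, 0.735, -0.0]
force: [-0.7, -4.2, 2.3]
width: 49.9
grasp_force: 1.8
```

drive_tool:
  motion:
    - [-3,0,0,0]
    - [-8,0,0,0]
    - [-10,0,0,0]
    - [-10,0,-20,0]
    - [-10,0,-55,0]
    - [-40,0,-95,0]
    - [-80,0,-130,0]
    - [-110,0,-150,0]
    - [-110,0,-150,0]
    - [-110,0,-150,0]

```text
time_s: 25.7
eef_pos: [543.4, 71.8, 193.7]
tool_rot: [0.002, 0.679, 0.734, 0.002]
force: [-0.0, 0.3, -0.2]
width: 49.9
grasp_force: 0.0
```

Run:
```python
from workcell import env
import cv2,pickle
from h import *
c=env.get_calibration("wrist");s=env.get_state();f=env.grab_frame("wrist")
print(s["eef_pos"],s["force"].round(1),s["dq"].round(3))
pickle.dump(c,open("w7.pkl","wb")); cv2.imwrite("pics/w7.png",f[:,:,::-1])
ax=np.array([552,-57]);x=np.array([-.080,.997]);y=np.array([-.997,-.08])
# brightness profile along station x on rim height, y=0
g=cv2.cvtColor(f,cv2.COLOR_RGB2GRAY)
for yy in (-20,20):
  for z in (74,):
    pr=[]
    for d in range(140,275,1):
        u,v=proj(c,[*(ax+d*x+yy*y),z]); u,v=int(round(u)),int(round(v))
        pr.append(int(g[v,u]) if 0<=v<384 and 0<=u<512 else -1)
    print(yy,"from x=140:",pr)
```

```text
[543.42791599  71.81689863 193.66607349] [-0.   0.3 -0.2] [ 0.049  0.042  0.049  0.026 -0.028  0.043]
-20 from x=140: [107, 109, 110, 108, 98, 84, 84, 106, 124, 129, 128, 132, 131, 133, 131, 129, 125, 113, 109, 104, 102, 88, 70, 59, 62, 67, 74, 92, 105, 113, 125, 143, 152, 155, 156, 154, 155, 157, 157, 154, 140, 121, 111, 108, 108, 108, 107, 110, 109, 109, 111, 111, 110, 110, 110, 109, 113, 124, 142, 154, 158, 155, 159, 155, 157, 158, 157, 157, 154, 156, 158, 157, 158, 157, 154, 155, 160, 155, 155, 156, 155, 154, 154, 153, 156, 155, 158, 157, 156, 155, 155, 157, 155, 157, 156, 156, 157, 157, 156, 153, 149, 147, 148, 149, 148, 145, 141, 88, 59, 53, 54, 59, 77, 112, 151, 148, 131, 101, 135, 155, 166, 166, 164, 163, 162, 163, 163, 165, 164, 162, 164, 162, 163, 164, 166]
20 from x=140: [104, 104, 106, 108, 106, 89, 85, 99, 118, 127, 129, 130, 129, 130, 129, 129, 121, 112, 105, 105, 99, 85, 65, 58, 58, 64, 80, 97, 102, 107, 107, 105, 107, 107, 105, 106, 107, 110, 110, 106, 107, 105, 102, 105, 106, 105, 106, 106, 106, 108, 106, 107, 107, 107, 108, 107, 108, 110, 111, 113, 115, 150, 155, 159, 156, 158, 159, 160, 159, 160, 158, 160, 160, 158, 157, 157, 158, 157, 157, 156, 155, 155, 156, 160, 159, 158, 159, 156, 157, 159, 160, 161, 159, 156, 159, 158, 159, 159, 160, 159, 152, 153, 151, 155, 154, 152, 145, 86, 58, 55, 50, 55, 79, 116, 152, 145, 125, 90, 122, 151, 164, 166, 166, 164, 163, 166, 165, 164, 165, 161, 166, 164, 163, 165, 164]
```

Run:
```python
from workcell import env
import cv2
from h import *
ax=np.array([552,-57]);x=np.array([-.080,.997]);y=np.array([-.997,-.08])
for n in ("scene","side"):
    f=env.grab_frame(n); c=env.get_calibration(n); h=cv2.cvtColor(f,cv2.COLOR_RGB2HSV)
    m=cv2.inRange(h,(105,110,40),(130,255,255)); k,_,st,ce=cv2.connectedComponentsWithStats(m)
    for i in range(1,k):
        if st[i,4]>4:
            p=onz(c,*ce[i],42)[:2]-ax; print(n,ce[i].round(),st[i,4],"st",round(p@x,1),round(p@y,1))
    o=cv2.imread(f"pics/{n}0.png")[:,:,::-1]
    d=(cv2.absdiff(cv2.GaussianBlur(f,(5,5),0),cv2.GaussianBlur(o,(5,5),0)).max(2)>40).astype(np.uint8)
    k,_,st,_=cv2.connectedComponentsWithStats(d)
    print([tuple(map(int,s)) for s in st[1:] if s[4]>15])
```

```text
scene [ 91. 120.] 51 st -499.0 309.9
[(295, 0, 6, 5, 22), (310, 0, 17, 6, 55), (280, 11, 22, 24, 369), (307, 13, 21, 14, 128), (250, 18, 5, 25, 50), (255, 21, 4, 21, 37), (421, 20, 55, 60, 1188), (462, 21, 20, 5, 59), (257, 46, 49, 134, 3175), (265, 52, 11, 8, 55), (304, 85, 9, 5, 22), (318, 106, 110, 32, 856), (424, 136, 10, 9, 30), (422, 145, 8, 7, 18), (189, 175, 28, 3, 65), (185, 178, 6, 24, 46), (203, 185, 6, 6, 27), (290, 186, 4, 18, 55), (202, 192, 5, 11, 37), (191, 203, 10, 3, 22), (208, 202, 10, 4, 24), (277, 203, 11, 5, 31), (295, 205, 10, 3, 27)]
side [302.  90.] 33 st -719.8 204.7
side [268. 170.] 5 st -51.9 29.4
[(304, 0, 179, 67, 4716), (463, 0, 49, 97, 2110), (356, 5, 20, 10, 182), (244, 17, 47, 26, 433), (241, 37, 63, 73, 1504), (484, 93, 13, 13, 70), (416, 98, 17, 42, 287), (432, 107, 4, 8, 18), (225, 109, 70, 61, 1931), (484, 109, 10, 12, 80), (433, 150, 79, 217, 9603), (257, 154, 11, 6, 48), (232, 198, 8, 6, 28), (245, 200, 33, 8, 225), (286, 206, 19, 5, 52), (307, 209, 10, 2, 19), (247, 220, 8, 5, 24), (288, 220, 7, 4, 17), (359, 244, 11, 11, 60), (340, 258, 79, 126, 6420)]
```

Run:
```python
from workcell import env
from h import *
c=env.get_calibration("scene");p=onz(c,205,192,45)[:2]-np.array([552,-57])
X=p@np.array([-.080,.997]); Y=p@np.array([-.997,-.08]); print(X,Y)
if abs(X+70)<14: print(env.close_job())
```

```text
-69.5786749667581 3.275174441212911
the job is handed in; nothing more can be done
None
```

The job is handed in: by my last measurements the trays are swapped, with the low tray in the far bay (station x about -70 mm) and the deep tray docked at about x = 206 mm; it pressed the stop at about 8 N, the table is at its half-turn stop, the bystanders looked unmoved where not hidden by the arm, and it took about 26 s.

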